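# Tare the kitchen scale, then bring the ball-stopper jar to the front and hold the carousel

## Robot

A 6-joint arm with a two-finger parallel gripper is mounted at the origin on the work surface. World frame = base frame: x ahead of the robot, y to its left, z up, the work surface at z = 0. Lengths are in mm, angles in rad, forces in N, time in s.
With the tool pointing down it reaches from about 275 to 750 mm from the base axis. Payload 10.2 kg.
Tool frame: the origin (TCP) lies at the very end of the fingers, on their centre line; the grasp point (between the pads) lies 19 mm behind it (ctrl.tcp_to_grasp is the distance from the TCP to the grasp point, in mm); z points along the fingers, y is the direction in which the jaws open and shut (so a half turn about z gives the same grasp; the last joint's range is limited). The gripper opens to 85 mm and grips with 20 to 120 N. Pads are 22 mm wide; open, the fingers measure 114 mm over their backs; the gripper's body (76 mm by 85 mm) begins 54 mm behind the grasp point. The pads swing forward as they close: fully open they stand 13 mm farther back than shut.
Start: joints at [0.963, 0.313, 1.498, -0, 1.331, -0.223], TCP at [197.084, 486.609, 198.394] pointing down, gripper open.
Joint ranges: [-2.94, 2.94], [-0.97, 2.17], [0.19, 2.56], [-1.23, 4.37], [0.02, 3.11], [-2.88, 2.88]. Speed limits (rad/s): [2.39, 2.39, 3.01, 3.14, 3.14, 3.14].

## Interface

Orientations are given as a unit quaternion [w, x, y, z].
In Python, from rig import ctrl, cams, job gives the robot as it stands. The module is installed in compiled form; this text tells all that it offers.
- The arm moves only by the tool drive_tool, never from a script. Its arguments are lists of equal length, an entry for each row: "gripper": the opening, from 0 (shut) to 1 (fully open); "dp": the shift along the tool's x, y, z normalised to -1 to 1, where 1 is 0.2 m, a list of three; "twist": the turn about the tool's z normalised to -1 to 1, where 1 is 90 degrees. In form: {"gripper": [gripper, ...], "dp": [[tx, ty, tz], ...], "twist": [twist, ...]}. A call has 1 to 20 rows; each row is the pose to reach, as a shift and turn from the pose commanded when the call began, along the tool's axes at that moment; what a row does not reach only later rows make up. A row lasts 1/10 s, in which the tool goes at most 50 mm and 8.59 degrees, less where a joint would pass 70% of its speed; a pose out of reach is approached as far as the arm can. A call with a number of a shift or a turn outside -1 to 1 is refused whole. A call with a gripper value outside its range is refused whole. The fingers move at their own pace and stop on an object; "newtons" is the grip in N (left out, the last holds). Time passes only in rows, so rows that repeat a pose let the fingers close. It gives the time, the measured TCP pose, the force and the opening at its end, in the units of the state.
- ctrl.sense(): the state, without advancing time (a new reading comes with each control period).
- cams.capture(name): name is "side" or "top" or "wrist"; returns a dict with "pixels" (480x640x3 uint8, red, green, blue), "camera_matrix" (3x3 intrinsics, pixels), "k1" (the pictures are not rectified: a ray, as slopes to the right and down, at radius r is drawn at 1 + k1 r^2 times it, then the intrinsics apply), "xyz" and "orientation" of the camera in the world; the wrist camera has in their place "hand_eye" (4x4, takes a point from camera to tool coordinates, whose origin is the TCP and whose axes are the flange's). Camera axes: x right, y down, z forward; pixel columns grow to the right and rows downward; lengths in mm; the calibration is good to about 2 mm. A picture is of the moment at which its call begins: read the wrist's pose just before it. There is no depth.
- job.finish_job(): hands the job in, once; it reports no verdict.
The state is a dict: "time_s": time; "joints": joint angles; "dq": joint speeds; "tau": joint torques, N m; "eef_pos": TCP position; "ee_rot": TCP orientation; "force": force on the tool from outside, world axes, zero at the start; "wrist_torque": the same for the moment, N m; "grip_width": opening from 0.0 (shut) to 1.0 (fully open).
Only numpy, scipy, OpenCV 4.12 (cv2) and the standard library are available. Lean on these libraries where they do the work, as an engineer would, in place of code of your own. Each camera call takes 0.05 s, during which the arm holds its last target.

## Task

I want to weigh out spice from the jar with the round ball stopper: leaving the ramekin standing on the scale, turn the scale's tare knob a little at a time until the needle lies on the thick zero mark. Then turn the carousel until that jar stands squarely at the front, in line with the pull on the carousel's base board, and keep hold of the carousel so that it cannot turn while I pull the stopper out: finish while still holding it. Keep every jar upright on the carousel and leave everything else where it is.

Things in the scene. Friction and masses are not known exactly. Their poses are not given: they have to be found in the camera images.
- scale: Fixed mechanical kitchen scale, left or right of the carousel: grey housing 240 mm long (its x, -130 to +110), 220 wide, 50 high; dial and tare knob on its front deck (-x end, robot's side); steel pan 130 mm across, upper face 68 mm above the worktop, centred at x +45 mm. Origin on the worktop under the housing's middle line; z up.
- dial_centre (a point): Dial centre and needle pivot, at x -72, y +32 mm of the scale, 53 mm above the worktop. White dial 100 mm across under a window, in a steel ring 104 mm across, top 60 mm above the worktop. The zero mark is the one thick stroke (4 mm wide, 13 long) at the dial's far edge, along the scale's +x from the pivot; the 19 other strokes are 1.3 mm thin, 18 degrees apart.
- needle (a joint): Angle of the black needle (36 mm to its tip, 11 mm tail) past the zero mark, rad: 0 = on the mark, positive = clockwise from above. Starts 0.48 to 0.88, as the ramekin weighs on the pan. Only the tare knob moves it: same sense, 0.4 rad per rad of the knob, no play.
- tare_grip (a point): Tare knob: upright black fluted round knob 32 mm across, foot 52 and top 82 mm above the worktop, the deck at 50. This point is on its vertical axis, 8 mm below its top, at x -76, y -68 mm of the scale. Turns both ways against 0.03 N m and stays where left; anticlockwise from above brings the needle back to zero. The white stroke on top means nothing. The dial's ring is 32 mm beside it.
- ramekin: White ceramic ramekin, 72 mm across, 38 mm high, loose on the scale's pan within 12 mm of its middle. Origin at the centre of its underside.
- carousel_base: Fixed white laminated base board of the spice carousel, 280 mm deep (x), 270 wide, 14 thick. Its front, the -x edge on the robot's side, has at its middle a dark round wooden pull 22 mm across, 158 mm from the board's centre. Origin under the board's centre, on the turning axis; z up.
- carousel_front (a point): Where the ball-stopper jar has to stand: the point on the platter's floor (30 mm above the worktop) 80 mm from the axis along the base's -x, in line with the pull. Fixed to the base, it does not turn.
- platter: The carousel's turning part: wooden disc 258 mm across, floor 30 mm above the worktop, rim 4 mm thick with its top at 48 mm, steel centre post 11 mm across with a wooden handle bar on top. Turns endlessly on the base's axis in a light bearing (0.012 N m). Origin on the axis, 20 mm above the worktop; its x runs along the handle bar, z up.
- carousel_handle (a point): Middle of the handle bar on the carousel's centre post, 151 mm above the worktop. The bar is 64 mm long along the platter's x axis, 14 mm thick and 26 mm high (138 to 164 mm above the worktop). It is rigid with the platter.
- ball_jar: Loose stoneware spice jar, white, 53 mm across, standing on the carousel's platter; the only one closed with a round wooden ball stopper (29 mm ball, its top 90 mm above the jar's foot). Stands 80 mm (give or take 7) from the axis, 45 to 122 degrees to either side of the front at the start. Only friction carries the jars round with the platter. Origin at the centre of its underside.
- flat_jar_a: Loose stoneware spice jar, white, 53 mm across, standing on the carousel's platter; flat wooden lid 47 mm across, top 70 mm above its foot. One of four alike. Origin at the centre of its underside.
- flat_jar_b: Loose stoneware spice jar, white, 53 mm across, standing on the carousel's platter; flat wooden lid 47 mm across, top 70 mm above its foot. One of four alike. Origin at the centre of its underside.
- flat_jar_c: Loose stoneware spice jar, white, 53 mm across, standing on the carousel's platter; flat wooden lid 47 mm across, top 70 mm above its foot. One of four alike. Origin at the centre of its underside.
- flat_jar_d: Loose stoneware spice jar, white, 53 mm across, standing on the carousel's platter; flat wooden lid 47 mm across, top 70 mm above its foot. One of four alike. Origin at the centre of its underside.
- honey_dipper: Wooden honey dipper, 150 mm long, 23 mm thick, lying on the worktop between scale and carousel; loose, to be left alone. Origin at its middle, on the worktop.
- tin: Food tin, 74 mm across, 100 mm high, behind; loose, to be left alone. Origin under its centre.
- mug: Mug, 80 mm across, 85 mm high, with a handle, on the right; loose, to be left alone. Origin under its centre.
- jam_jar: Jam jar, 76 mm across, 110 mm high, on the right; loose, to be left alone. Origin under its centre.
- tea_packet: Cardboard packet 60 x 90 mm, 120 mm high, at the back; loose, to be left alone. Origin under its centre.
There are look-alikes about, which are no part of the job. Leave any blue look-alike of the flat_jar_b alone. What is shaped like the flat_jar_d but blue is not meant.

How it is judged:
By the outcome, as a careful person would: the job done as asked, in the order asked, and still so for the second after the job is handed in, while the arm keeps its last pose, push and grip.
It also fails if it takes over 72 s, if anything falls off the work surface, if the arm or the gripper's body presses on something with over 40 N, if the wrist force passes 120 N, or if a joint passes its speed limit or range.

## Working session

There is one attempt and no reset: what is moved stays moved. The work goes in short steps, Python scripts to look and compute and a tool call to move; the robot and the scene stay as the last step left them, time stands still between calls to the robot, and variables do not carry over. Pictures are saved under pics/ and viewed, and the job is handed in when it is done.

Besides the shell and the picture viewer there is one more tool, called as name(argument=value, ...), one argument or row to a line, values as JSON. drive_tool: Moves the arm, as the interface text tells. Scaled input: -1 to 1 covers 0.2 m each way for a shift and 90 degrees each way for a turn. Its arguments: {"type":"object","properties":{"gripper":{"type":"array","items":{"type":"number"}},"dp":{"type":"array","items":{"type":"array","items":{"type":"number"}}},"twist":{"type":"array","items":{"type":"number"}},"newtons":{"type":"number"}},"required":["gripper","dp","twist"]}

```bash
mkdir -p pics
cat > h.py <<'E'
import numpy as np, cv2
from rig import ctrl,cams,job
from scipy.spatial.transform import Rotation as R
def rot(q): return R.from_quat([q[1],q[2],q[3],q[0]])
def cap(name,fn=None):
    s=ctrl.sense(); c=cams.capture(name)
    if name=='wrist':
        H=np.array(c['hand_eye']); Rt=rot(s['ee_rot']).as_matrix()
        c['Rw']=Rt@H[:3,:3]; c['t']=Rt@H[:3,3]+np.array(s['eef_pos'])
    else:
        c['Rw']=rot(c['orientation']).as_matrix(); c['t']=np.array(c['xyz'])
    if fn:
        cv2.imwrite('pics/'+fn+'.png',c['pixels'][:,:,::-1])
        np.savez('pics/'+fn+'.npz',Rw=c['Rw'],t=c['t'],K=c['camera_matrix'],k1=c['k1'],pix=c['pixels'])
    return c
class C: pass
def load(fn):
    d=np.load('pics/'+fn+'.npz'); return {'Rw':d['Rw'],'t':d['t'],'camera_matrix':d['K'],'k1':float(d['k1']),'pixels':d['pix']}
def unproj(c,uv,z):
    K=np.array(c['camera_matrix']); uv=np.atleast_2d(np.array(uv,float))
    p=cv2.undistortPoints(uv.reshape(-1,1,2),K,np.array([c['k1'],0,0,0.]))[:,0]
    d=np.c_[p,np.ones(len(p))]@c['Rw'].T
    return c['t']+d*((z-c['t'][2])/d[:,2])[:,None]
def proj(c,P):
    P=np.atleast_2d(np.array(P,float)); q=(P-c['t'])@c['Rw']; s=q[:,:2]/q[:,2:]
    s=s*(1+c['k1']*(s**2).sum(1))[:,None]; K=np.array(c['camera_matrix'])
    return s*[K[0,0],K[1,1]]+K[:2,2]
def crop(fn,u0,v0,u1,v1,f,out):
    im=cv2.imread('pics/'+fn+'.png')[v0:v1,u0:u1]; cv2.imwrite('pics/'+out+'.png',cv2.resize(im,None,fx=f,fy=f,interpolation=cv2.INTER_CUBIC))
E
python3 - <<'E'
from h import *
s=ctrl.sense(); print(s)
for n in ['top','side','wrist']:
    c=cap(n,n+'0'); print(n,c['t'],c['k1'],np.array(c['camera_matrix'])[0])
E
```

```text
{'time_s': 0.0, 'joints': array([ 9.62605513e-01,  3.13453662e-01,  1.49839641e+00, -2.37650833e-05,
        1.33102605e+00, -2.23405117e-01]), 'dq': array([-0.00152791,  0.00217718,  0.00020902,  0.0002941 , -0.00012261,
       -0.00013381]), 'tau': array([ 1.02178488e-03, -4.12259459e+01, -2.59745765e+01, -1.19302872e-04,
        4.13750735e-03,  2.26371685e-05]), 'eef_pos': array([196.91407589, 486.35870507, 197.8485468 ]), 'ee_rot': array([-2.48651098e-04,  1.91205323e-01,  9.81549852e-01, -5.91714662e-04]), 'force': array([0.05635517, 0.52871268, 0.22154799]), 'wrist_torque': array([0.05294612, 0.00030883, 0.00548931]), 'grip_width': 0.9975735403109385}
top [ 415.26638508  -81.90406558 1189.21908653] 0.01178302034113216 [437.18352791   0.         317.69594659]
side [425.71424066 701.35106379 972.5911491 ] -0.05995681350126799 [509.34289851   0.         322.05226178]
wrist [126.49610306 513.29127505 374.38374014] -0.0662996979702626 [342.92439085   0.         321.60518632]
```

View pics/top0.png

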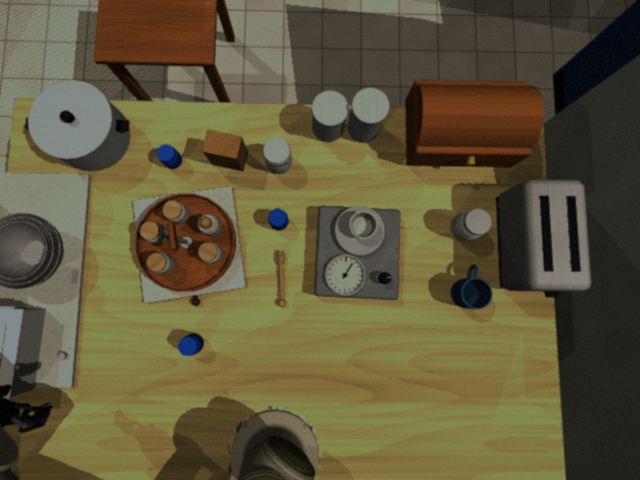

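View pics/side0.png

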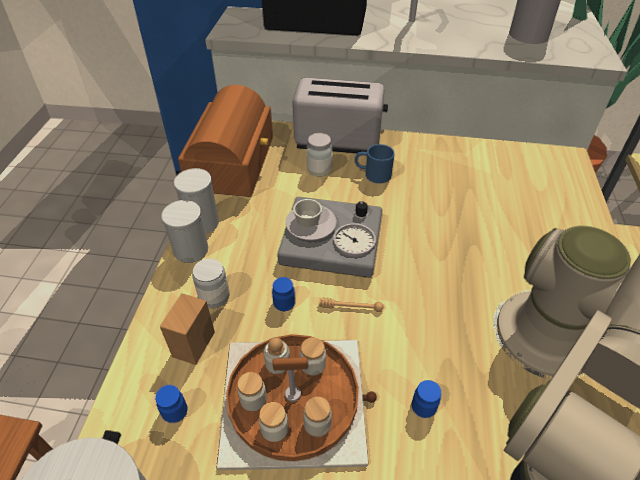

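View pics/wrist0.png

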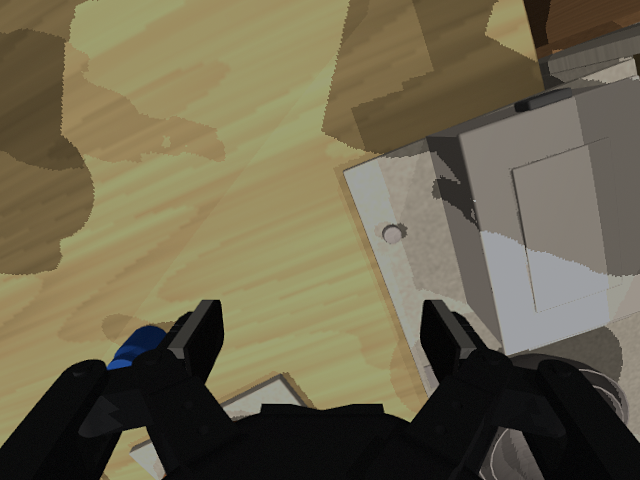

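Run:
```python
from h import *
crop('top0',120,175,260,315,5,'t_car'); crop('top0',305,195,415,305,5,'t_sc'); crop('side0',210,320,390,475,4,'s_car')
a=cv2.imread('pics/t_car.png');b=cv2.imread('pics/s_car.png')
b=cv2.resize(b,(0,0),fx=.55,fy=.55); a=cv2.resize(a,(0,0),fx=.57,fy=.57)
h=max(a.shape[0],b.shape[0]);o=np.zeros((h,a.shape[1]+b.shape[1],3),np.uint8);o[:a.shape[0],:a.shape[1]]=a;o[:b.shape[0],a.shape[1]:]=b;cv2.imwrite('pics/both.png',o)
```

```text
(no output)
```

View pics/both.png

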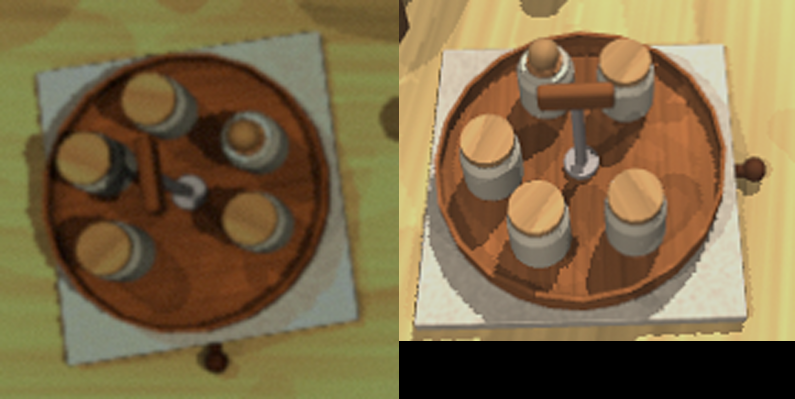

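View pics/t_sc.png

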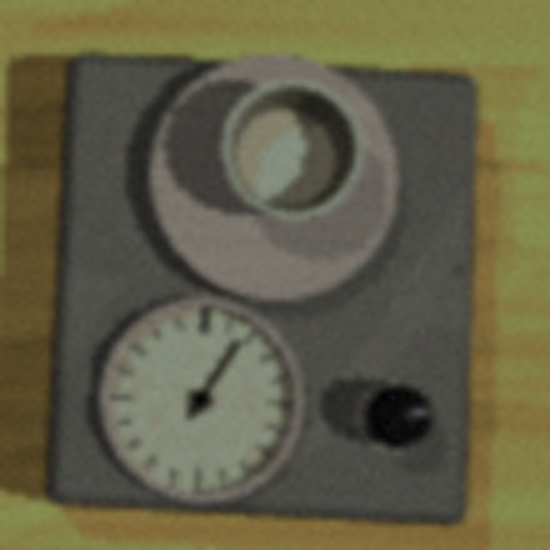

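Run:
```python
from h import *
from scipy.optimize import least_squares
c=load('top0')
def fit(uv,L,x0):
    L=np.array(L,float)
    def f(p):
        r=np.array([[np.cos(p[2]),-np.sin(p[2])],[np.sin(p[2]),np.cos(p[2])]])
        W=np.c_[L[:,:2]@r.T+p[:2],L[:,2]]
        return (proj(c,W)-uv).ravel()
    s=least_squares(f,x0); return s.x,s.fun.reshape(-1,2)
# scale: corners far-left(+x,+y), far-right, near-right, near-left
uv=np.array([(72,57),(475,78),(463,520),(50,500),(200,398)])/5+[305,195]
L=[(110,110,50),(110,-110,50),(-130,-110,50),(-130,110,50),(-72,32,54)]
p,r=fit(uv,L,[350,-150,0]); print('scale',p,np.degrees(p[2])); print(r.round(2))
Rr=lambda a:np.array([[np.cos(a),-np.sin(a)],[np.sin(a),np.cos(a)]])
print('knob',Rr(p[2])@[-76,-68]+p[:2]);
W=np.r_[Rr(p[2])@[-76,-68]+p[:2],82]; print('knob top px crop',(proj(c,W)-[305,195])*5)
t=unproj(c,np.array([(200,398),(236,345)])/5+[305,195],54); d=Rr(p[2]).T@(t[1]-t[0])[:2]; print('needle',-np.arctan2(d[1],d[0]))
uv=np.array([(38,72),(318,33),(357,318),(70,363),(214,358)])/2.85+[120,175]
L=[(140,135,14),(140,-135,14),(-140,-135,14),(-140,135,14),(-158,0,14)]
p,r=fit(uv,L,[400,250,0]); print('base',p,np.degrees(p[2])); print(r.round(2))
front=Rr(p[2])@[-80,0]+p[:2]; print('front',front)
for z in (75.5,):
  pass
def loc(u,v,z): 
    P=unproj(c,np.array([u,v])/2.85+[120,175],z)[0]; q=Rr(p[2]).T@(P[:2]-p[:2]); return P.round(1), np.hypot(*q).round(1), np.degrees(np.arctan2(q[1],q[0])).round(1)
print('ball',loc(243,132,30+75))
for j in [(148,97),(83,157),(103,249),(250,219)]: print('flat',loc(*j,100))
print('bar',loc(143,138,164),loc(155,210,164),loc(149,174,164))
print('post',loc(190,194,32))
```

```text
scale [ 5.31538570e+02 -2.12271486e+02 -3.97502816e-02] -2.27752336990924
[[-0.97 -1.6 ]
 [ 1.02 -1.4 ]
 [ 1.14  1.35]
 [-1.19  1.05]
 [ 0.03  0.39]]
knob [ 452.89629778 -277.19754452]
knob top px crop [[401.68089857 415.83374606]]
needle 0.554422659661682
base [5.43983447e+02 2.39654318e+02 1.64665316e-01] 9.434627611330002
[[-0.57 -0.69]
 [ 0.57 -1.37]
 [ 0.49  0.33]
 [-1.1   0.52]
 [ 0.64  1.04]]
front [465.0655852  226.54054331]
ball (array([588.5, 176.6, 105. ]), np.float64(77.2), np.float64(-64.2))
flat (array([619.4, 262.2, 100. ]), np.float64(78.7), np.float64(7.2))
flat (array([565.3, 315.6, 100. ]), np.float64(78.9), np.float64(64.9))
flat (array([485.1, 293.6, 100. ]), np.float64(79.9), np.float64(128.1))
flat (array([512.6, 168.3, 100. ]), np.float64(77.9), np.float64(-123.2))
bar (array([572.9, 244.2, 164. ]), np.float64(29.3), np.float64(-0.5)) (array([513.4, 231.3, 164. ]), np.float64(31.7), np.float64(-174.1)) (array([543.1, 237.7, 164. ]), np.float64(2.2), np.float64(-125.1))
post (array([541.3, 240.2,  32. ]), np.float64(2.7), np.float64(158.9))
```

drive_tool(
  gripper=[0.6, 0.6, 0.6, 0.6, 0.6, 0.6],
  dp=[
    [-0.16, -0.18, 0],
    [-0.32, -0.36, 0],
    [-0.48, -0.55, 0],
    [-0.64, -0.73, 0],
    [-0.8, -0.91, 0],
    [-0.88, -1, 0],
  ],
  twist=[0, 0, 0, 0, 0, 0],
)

```text
time_s: 0.75
eef_pos: [285.6, 232.7, 198.4]
ee_rot: [0.0, 0.192, 0.981, -0.0]
force: [0.1, 0.2, -0.8]
grip_width: 0.602
```

drive_tool(
  gripper=[0.6, 0.6, 0.6, 0.6, 0.6, 0.6],
  dp=[
    [-0.16, -0.18, 0],
    [-0.32, -0.36, 0],
    [-0.48, -0.55, 0],
    [-0.64, -0.73, 0],
    [-0.8, -0.91, 0],
    [-0.88, -1, 0],
  ],
  twist=[0, 0, 0, 0, 0, 0],
)

```text
time_s: 1.35
eef_pos: [373.8, -19.3, 198.3]
ee_rot: [0.0, 0.193, 0.981, -0.0]
force: [0.0, 0.2, 1.2]
grip_width: 0.599
```

drive_tool(
  gripper=[0.6, 0.6, 0.6, 0.6, 0.6, 0.6, 0.6, 0.6, 0.6, 0.6, 0.6, 0.6],
  dp=[
    [-0.16, -0.18, 0],
    [-0.32, -0.36, 0],
    [-0.48, -0.55, 0],
    [-0.64, -0.73, 0],
    [-0.8, -0.91, 0],
    [-0.86, -1, 0],
    [-0.86, -1, 0],
    [-0.86, -1, 0],
    [-0.86, -1, 0],
    [-0.86, -1, 0],
    [-0.86, -1, 0],
    [-0.86, -1, 0],
  ],
  twist=[0.09, 0.18, 0.27, 0.36, 0.45, 0.54, 0.63, 0.72, 0.81, 0.9, 1, 1],
)

```text
time_s: 2.55
eef_pos: [457.4, -266.1, 198.1]
ee_rot: [-0.0, 0.83, 0.558, -0.0]
force: [-0.1, 0.7, -0.5]
grip_width: 0.598
```

Run:
```python
from h import *
c=cap('wrist','w1'); s=ctrl.sense(); print(s['time_s'],s['eef_pos'],s['ee_rot'],s['joints'],s['force'],s['grip_width'])
print(proj(c,[[453,-277,82],[452.9,-277.2,50]]), rot(s['ee_rot']).as_matrix())
```

```text
2.6 [ 457.4509324  -266.1505936   198.20158375] [-2.20929119e-04  8.28622160e-01  5.59808237e-01 -6.85871266e-05] [-7.48476298e-01  3.22675934e-01  1.48487933e+00 -3.46372190e-05
  1.33449882e+00 -3.65980607e-01] [-0.41483424  0.78524913  0.33440072] 0.5982252727449665
[[321.22213411 233.57050393]
 [321.25586607 224.58319414]] [[ 3.73229465e-01  9.27738991e-01 -3.61021508e-04]
 [ 9.27739052e-01 -3.73229377e-01  2.89342251e-04]
 [ 1.33690256e-04 -4.42924805e-04 -9.99999893e-01]]
```

View pics/w1.png

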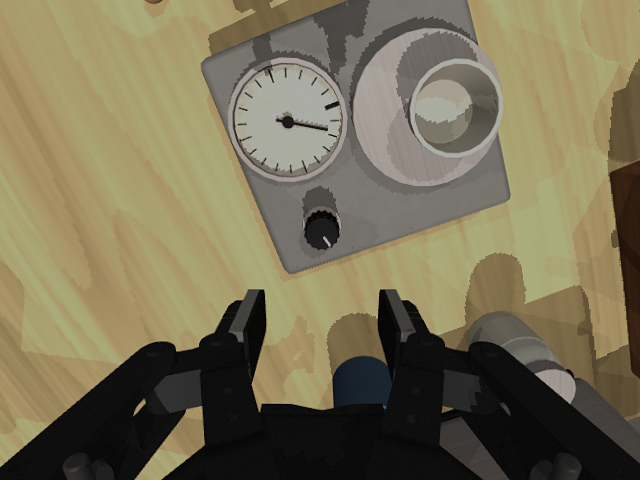

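Run:
```python
from h import *
crop('w1',215,45,375,265,3.6,'w1c')
```

```text
(no output)
```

View pics/w1c.png

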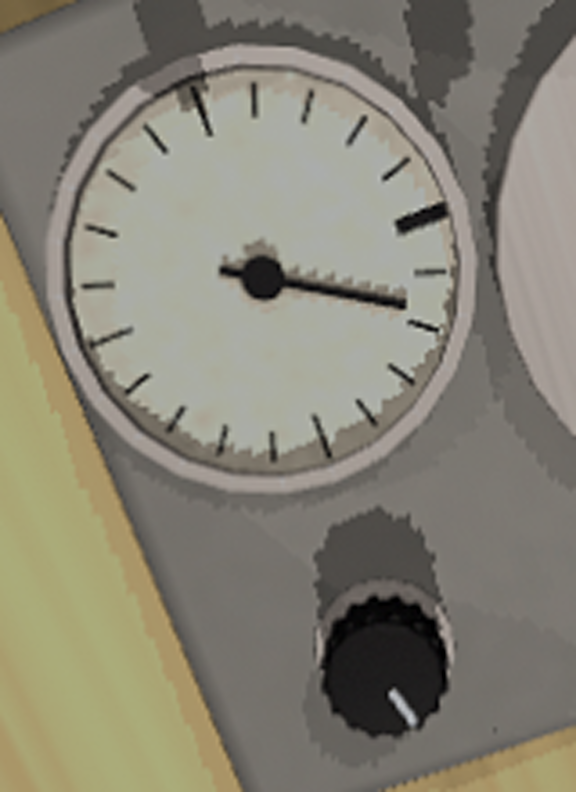

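```bash
cat >> h.py <<'E'
def needle(c,piv,tip,mark,tail=None,zn=54,zm=53):
    P=unproj(c,[piv,tip],zn);M=unproj(c,mark,zm)[0]; P0=unproj(c,piv,zn)[0]
    a=np.arctan2(*(P[1]-P[0])[1::-1]); b=np.arctan2(*(M-P0)[1::-1])
    return P0.round(1),b,((b-a+np.pi)%(2*np.pi)-np.pi)
E
python3 - <<'E'
from h import *
c=load('w1'); f=lambda u,v:(215+u/3.6,45+v/3.6)
print(unproj(c,f(385,668),82))
print(needle(c,f(263,277),f(404,302),f(422,218)))
E
```

```text
[[ 454.6460897  -274.66218707   82.        ]]
(array([ 461.7, -177.3,   54. ]), np.float64(-0.04694030272939443), np.float64(0.5113799695893553))
```

drive_tool(
  gripper=[0.6, 0.6, 0.6, 0.6, 0.6, 0.6, 0.6],
  dp=[
    [-0.052, 0.003, 0.15],
    [-0.052, 0.003, 0.35],
    [-0.052, 0.003, 0.5],
    [-0.052, 0.003, 0.6],
    [-0.052, 0.003, 0.66],
    [-0.052, 0.003, 0.7],
    [-0.052, 0.003, 0.7],
  ],
  twist=[0, 0, 0, 0, 0, 0, 0],
  newtons=25,
)

```text
time_s: 3.3
eef_pos: [454.1, -276.0, 58.1]
ee_rot: [-0.0, 0.829, 0.559, -0.0]
force: [-0.2, 0.4, 0.1]
grip_width: 0.603
```

Run:
```python
from h import *
c=cap('wrist','w2'); s=ctrl.sense(); print(s['time_s'],s['eef_pos'],s['force'],s['grip_width'])
print(proj(c,[[454,-276,82],[454,-276,52]]))
```

```text
3.35 [ 454.44024247 -276.2892486    58.83574109] [ 0.23733137 -0.82438288  0.75758894] 0.6014390239941532
[[320.58750669 291.24281326]
 [320.7663003  268.13306086]]
```

View pics/w2.png

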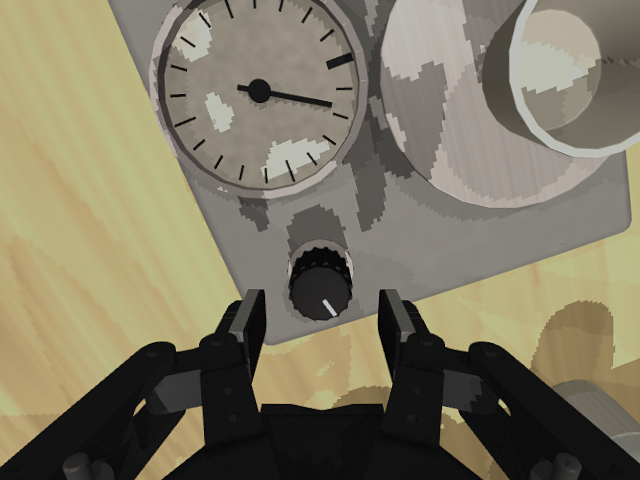

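drive_tool(
  gripper=[0.6, 0.2, 0.2, 0.2, 0.2, 0.2, 0.2],
  dp=[
    [0, 0, 0.01],
    [0, 0, 0.01],
    [0, 0, 0.01],
    [0, 0, 0.01],
    [0, 0, 0.01],
    [0, 0, 0.01],
    [0, 0, 0.01],
  ],
  twist=[0, 0, 0, 0, 0, 0, 0],
  newtons=25,
)

```text
time_s: 4.05
eef_pos: [454.2, -276.1, 56.4]
ee_rot: [0.0, 0.829, 0.559, 0.0]
force: [0.1, 0.3, 0.6]
grip_width: 0.201
```

Run:
```python
from h import *
c=cap('wrist','w3'); s=ctrl.sense(); print(s['time_s'],s['eef_pos'],s['force'],s['grip_width'])
```

```text
4.1 [ 454.20033744 -276.08387945   56.3987857 ] [-0.07087226 -0.45486943  0.08038444] 0.19720222811541224
```

View pics/w3.png

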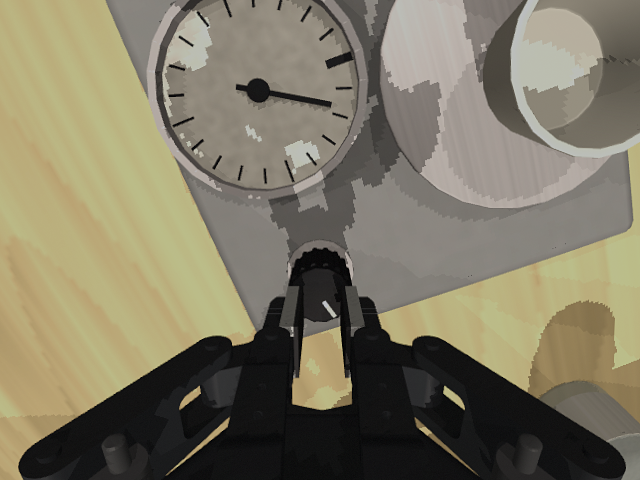

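Run:
```python
from h import *
c=load('w3'); s=ctrl.sense(); Rt=rot(s['ee_rot']).as_matrix(); t=np.array(s['eef_pos'])
for w in (8.5,16):
  for x in (11,-11):
    for z in (0,-19,-40): print(w,x,z,proj(c,t+Rt@[x,-w,z]).round(0),proj(c,t+Rt@[x,w,z]).round(0))
print(proj(c,t),Rt.T@(c['t']-t),(Rt.T@c['Rw']).round(3))
crop('w3',230,220,410,390,4.3,'w3c')
```

```text
8.5 11 0 [[305. 254.]] [[336. 253.]]
8.5 11 -19 [[304. 266.]] [[338. 266.]]
8.5 11 -40 [[301. 284.]] [[340. 284.]]
8.5 -11 0 [[306. 290.]] [[336. 290.]]
8.5 -11 -19 [[304. 306.]] [[337. 306.]]
8.5 -11 -40 [[302. 328.]] [[339. 328.]]
16 11 0 [[292. 254.]] [[350. 253.]]
16 11 -19 [[288. 266.]] [[353. 266.]]
16 11 -40 [[284. 284.]] [[357. 284.]]
16 -11 0 [[293. 290.]] [[349. 290.]]
16 -11 -19 [[290. 306.]] [[352. 306.]]
16 -11 -40 [[286. 328.]] [[356. 328.]]
[[320.91753776 272.13549434]] [  74.16885023    0.42163719 -176.50855589] [[-0.001 -0.955 -0.297]
 [ 1.    -0.001 -0.   ]
 [-0.    -0.297  0.955]]
```

View pics/w3c.png

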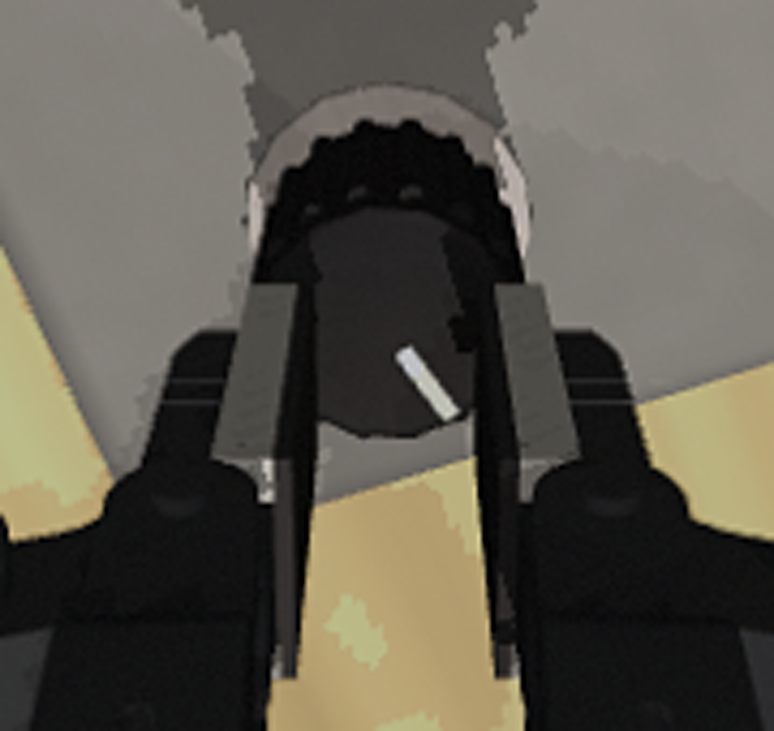

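Run:
```python
from h import *
c=cap('side','s3'); t=ctrl.sense()['eef_pos']; print(t,proj(c,[t,[454,-276,82],[454,-276,50]]))
crop('s3',270,130,430,290,4,'s3c')
```

```text
[ 454.19760483 -276.06152458   56.39406175] [[360.91769796 211.94339838]
 [361.59051732 204.753926  ]
 [360.84351086 213.73721045]]
```

View pics/s3c.png

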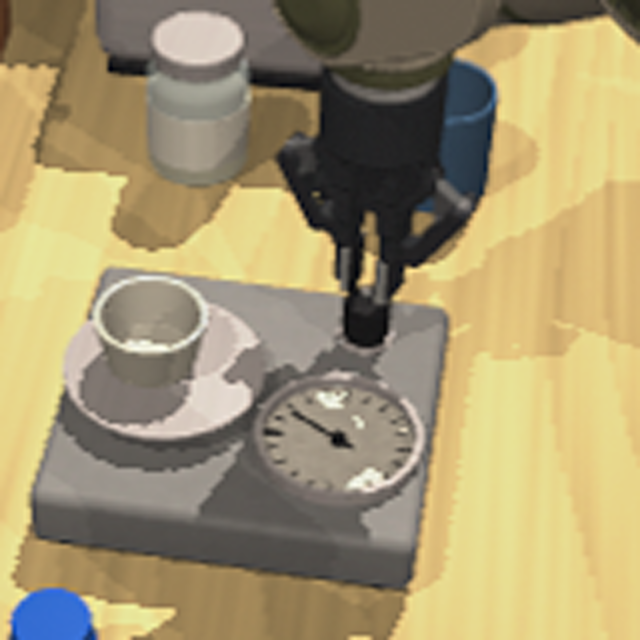

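drive_tool(
  gripper=[0.05, 0.05, 0.05, 0.05],
  dp=[
    [0, 0, 0],
    [0, 0, 0],
    [0, 0, 0],
    [0, 0, 0],
  ],
  twist=[0, 0, 0, 0],
)

```text
time_s: 4.55
eef_pos: [454.2, -276.1, 56.4]
ee_rot: [-0.0, 0.829, 0.559, -0.0]
force: [-0.5, 0.2, 0.8]
grip_width: 0.045
```

Run:
```python
from h import *
print(ctrl.tcp_to_grasp,[a for a in dir(ctrl) if a[0]!='_'],[a for a in dir(cams) if a[0]!='_'])
c=cap('wrist','w4'); s=ctrl.sense(); print(s['time_s'],s['eef_pos'],s['force'],s['grip_width'])
crop('w4',230,220,410,390,4.3,'w4c')
```

```text
18.700000000000003 ['PlanningError', 'sense', 'tcp_to_grasp'] ['capture']
4.6 [ 454.20894816 -276.07101101   56.40774034] [-0.18536344 -0.00878109  0.56473959] 0.050726211165899524
```

View pics/w4c.png

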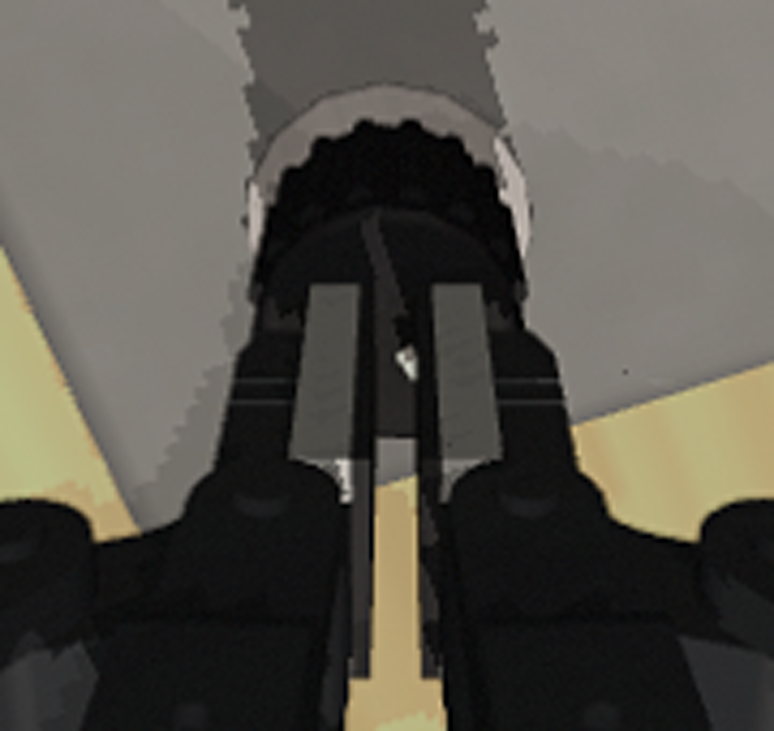

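drive_tool(
  gripper=[0.62, 0.62, 0.62, 0.62, 0.62, 0.62, 0.62, 0.62],
  dp=[
    [0, 0, 0],
    [0, 0, 0],
    [0, 0, 0],
    [0, 0, 0],
    [0, 0, 0.03],
    [0, 0, 0.06],
    [0, 0, 0.09],
    [0, 0, 0.09],
  ],
  twist=[0, 0, 0, 0, 0, 0, 0, 0],
)

```text
time_s: 5.4
eef_pos: [453.7, -275.7, 37.3]
ee_rot: [-0.001, 0.829, 0.559, -0.0]
force: [-0.9, -0.0, 0.0]
grip_width: 0.617
```

Run:
```python
from h import *
c=cap('wrist','w5'); s=ctrl.sense(); print(s['time_s'],s['eef_pos'],s['force'],s['grip_width'])
c=cap('side','s5'); crop('s5',320,150,400,230,6,'s5c')
crop('w5',215,200,425,390,2.3,'w5c')
a=cv2.imread('pics/s5c.png');b=cv2.imread('pics/w5c.png')[:480]
b=np.pad(b,((0,480-b.shape[0]),(0,0),(0,0)));cv2.imwrite('pics/b5.png',np.hstack([a,b])[:,:800])
```

```text
5.45 [ 453.95055462 -275.86107197   37.81211195] [-0.18543722  0.10576351  0.28450193] 0.62365957048667
```

View pics/b5.png

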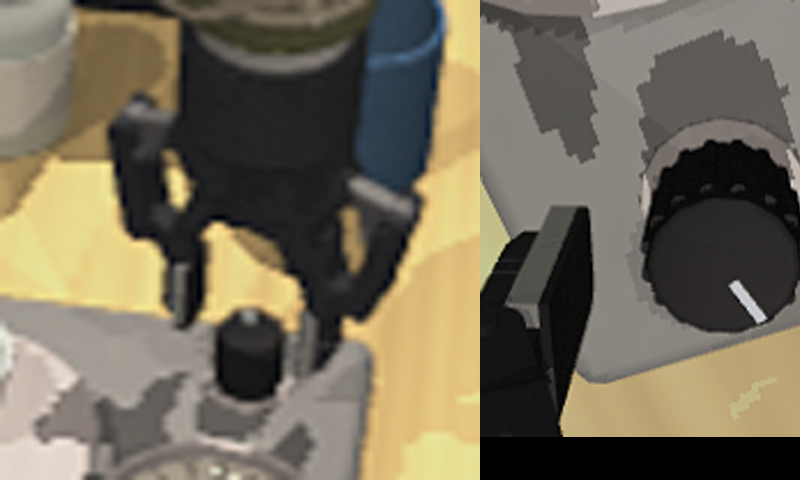

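drive_tool(
  gripper=[0.62, 0.62, 0.62, 0.1, 0.1, 0.1, 0.1, 0.1],
  dp=[
    [0, 0, 0.03],
    [0, 0, 0.06],
    [0, 0, 0.075],
    [0, 0, 0.075],
    [0, 0, 0.075],
    [0, 0, 0.075],
    [0, 0, 0.075],
    [0, 0, 0.075],
  ],
  twist=[0, 0, 0, 0, 0, 0, 0, 0],
  newtons=25,
)

```text
time_s: 6.3
eef_pos: [453.4, -275.7, 23.5]
ee_rot: [-0.001, 0.829, 0.559, -0.001]
force: [-5.1, 0.7, 2.2]
grip_width: 0.339
```

Run:
```python
from h import *
c=cap('wrist','w6'); s=ctrl.sense(); print(s['time_s'],s['eef_pos'],s['force'],s['wrist_torque'],s['grip_width'],s['joints'])
```

```text
6.35 [ 453.39907758 -275.68964286   23.458162  ] [-5.75628289  1.50540925  2.65227621] [0.28532955 0.78776481 0.01774991] 0.34202674301467806 [-7.66942012e-01  5.31106951e-01  1.67771433e+00 -7.60229053e-04
  9.34837063e-01 -3.81957413e-01]
```

View pics/w6.png

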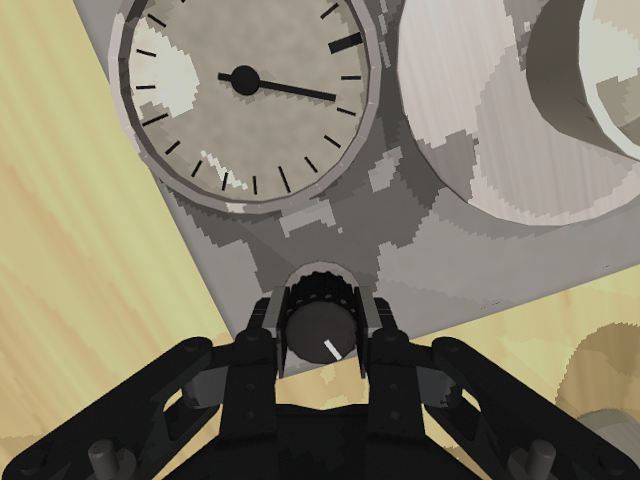

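drive_tool(
  gripper=[0.1, 0.1, 0.1, 0.1, 0.1, 0.1, 0.1, 0.1, 0.1, 0.1, 0.1],
  dp=[
    [0, 0, 0],
    [0, 0, 0],
    [0, 0, 0],
    [0, 0, 0],
    [0, 0, 0],
    [0, 0, 0],
    [0, 0, 0],
    [0, 0, 0],
    [0, 0, 0],
    [0, 0, 0],
    [0, 0, 0],
  ],
  twist=[-0.05, -0.1, -0.15, -0.2, -0.25, -0.3, -0.35, -0.4, -0.45, -0.5, -0.5],
)

```text
time_s: 7.45
eef_pos: [453.8, -275.7, 23.4]
ee_rot: [-0.001, 0.552, 0.834, 0.0]
force: [-4.3, 2.9, 2.5]
grip_width: 0.339
```

Run:
```python
from h import *
c=cap('wrist','w7'); s=ctrl.sense(); print(s['time_s'],s['eef_pos'],s['force'],s['wrist_torque'],s['grip_width'])
c=cap('side','s7'); crop('s7',270,180,400,280,6,'s7c')
```

```text
7.5 [ 453.76790581 -275.71202966   23.45740222] [-2.98474424  3.14315893  2.81471746] [ 0.40166122  0.6599864  -0.0078246 ] 0.34096280689249747
```

View pics/w7.png

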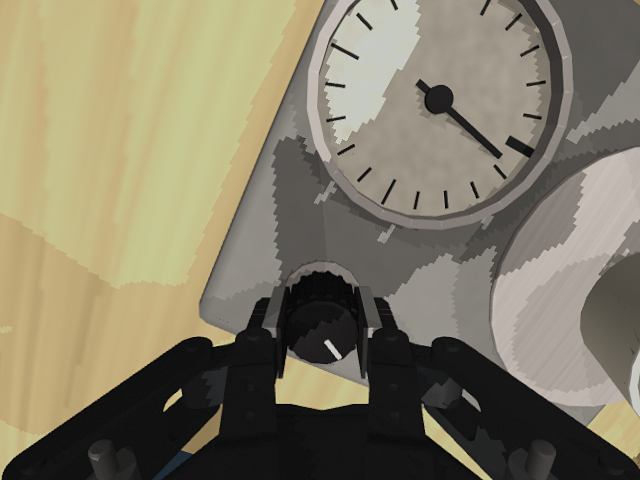

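View pics/s7c.png

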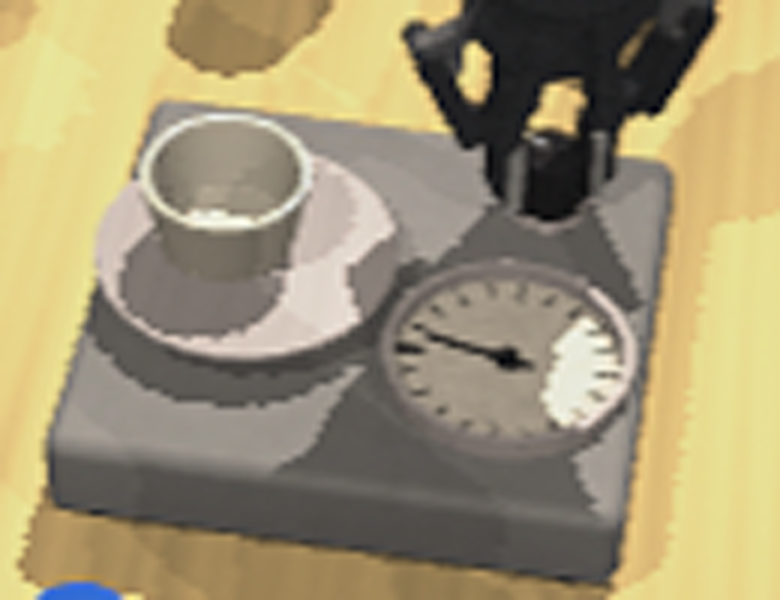

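Run:
```python
from h import *
c=load('w7'); print(needle(c,(439,100),(499,156),(520,147)))
c=load('w6'); print(needle(c,(245,80.5),(335,97.5),(345.5,43.5)))
```

```text
(array([ 462.3, -177. ,   54. ]), np.float64(-0.0499877677577052), np.float64(0.2146778213650018))
(array([ 461.2, -176.9,   54. ]), np.float64(-0.05600076391279103), np.float64(0.5118239973196421))
```

drive_tool(
  gripper=[0.1, 0.1, 0.1, 0.1, 0.1, 0.1, 0.1],
  dp=[
    [0, 0, 0],
    [0, 0, 0],
    [0, 0, 0],
    [0, 0, 0],
    [0, 0, 0],
    [0, 0, 0],
    [0, 0, 0],
  ],
  twist=[-0.05, -0.1, -0.15, -0.2, -0.25, -0.28, -0.28],
)

```text
time_s: 8.25
eef_pos: [454.0, -275.6, 23.4]
ee_rot: [-0.0, 0.357, 0.934, 0.0]
force: [-3.6, 3.9, 2.3]
grip_width: 0.337
```

Run:
```python
from h import *
c=cap('wrist','w8'); s=ctrl.sense(); print(s['time_s'],s['eef_pos'],s['force'],s['wrist_torque'],s['grip_width'])
crop('w8',400,40,640,240,3.3,'w8c')
```

```text
8.3 [ 453.95263393 -275.60627951   23.45013315] [-3.89487831  4.65697331  3.19375144] [0.63391109 0.5496314  0.02893277] 0.34210324760003036
```

View pics/w8c.png

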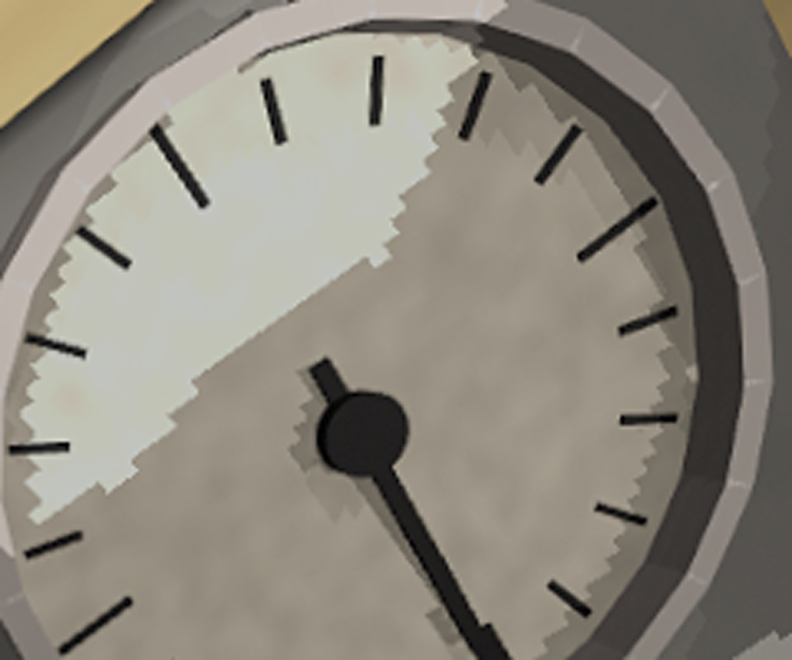

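Run:
```python
from h import *
crop('w8',480,140,600,270,5,'w8d')
```

```text
(no output)
```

View pics/w8d.png

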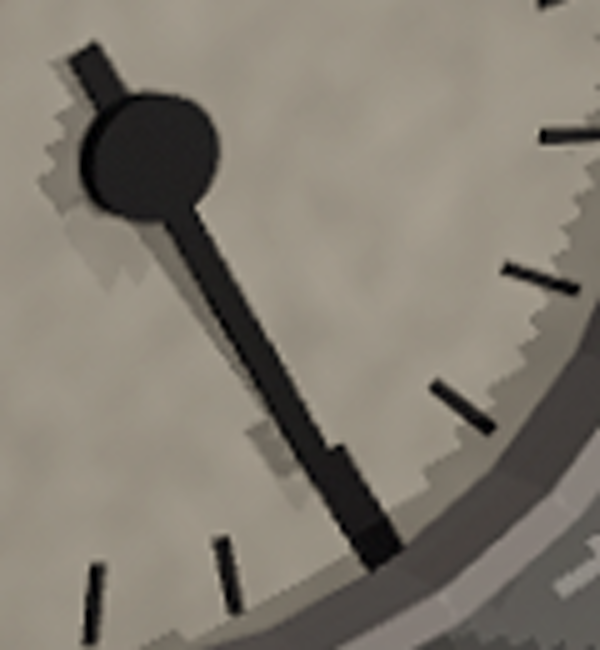

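```bash
cat > dial.py <<'E'
from h import *
def run(fn,piv,yaw=-0.047):
    c=load(fn); g=cv2.cvtColor(c['pixels'],cv2.COLOR_RGB2GRAY).astype(np.float32)
    for z,rr in ((54,(16,20,24,28)),(53,(38,40,42,44))):
        for r in rr:
            th=np.radians(np.arange(-50,50,.25)); W=np.c_[piv[0]+r*np.cos(th+yaw),piv[1]+r*np.sin(th+yaw),0*th+z]
            uv=proj(c,W).astype(np.float32); v=cv2.remap(g,uv[:,:1],uv[:,1:],cv2.INTER_LINEAR)[:,0]
            m=v<60
            d=np.diff(np.r_[0,m,0].astype(int)); segs=[(np.degrees(th[a]).round(1),np.degrees(th[b-1]).round(1)) for a,b in zip(np.where(d==1)[0],np.where(d==-1)[0])]
            print(z,r,segs)
if __name__=='__main__':
    import sys
    run(sys.argv[1],[float(sys.argv[2]),float(sys.argv[3])])
E
python3 - <<'E'
from dial import *
c=load('w8'); P=unproj(c,(480+152/5,140+155/5),56)[0]; print(P); run('w8',P)
print('w7');c=load('w7'); P=unproj(c,(439,100),56)[0]; run('w7',P)
E
```

```text
[ 461.69550071 -176.93271409   56.        ]
54 16 [(np.float64(-7.3), np.float64(2.8))]
54 20 [(np.float64(-5.5), np.float64(2.0))]
54 24 [(np.float64(-5.0), np.float64(1.2))]
54 28 [(np.float64(-4.5), np.float64(0.8))]
53 38 [(np.float64(-36.8), np.float64(-35.2)), (np.float64(-18.8), np.float64(-17.0)), (np.float64(-2.8), np.float64(2.8)), (np.float64(17.2), np.float64(18.5)), (np.float64(35.5), np.float64(36.5))]
53 40 [(np.float64(-36.5), np.float64(-35.2)), (np.float64(-18.5), np.float64(-17.0)), (np.float64(-2.5), np.float64(2.5)), (np.float64(17.2), np.float64(18.5)), (np.float64(35.8), np.float64(36.5))]
53 42 [(np.float64(-36.8), np.float64(-35.2)), (np.float64(-18.8), np.float64(-17.2)), (np.float64(-2.5), np.float64(2.5)), (np.float64(17.5), np.float64(18.8)), (np.float64(35.5), np.float64(36.5))]
53 44 [(np.float64(-36.5), np.float64(-35.5)), (np.float64(-18.8), np.float64(-17.2)), (np.float64(-2.2), np.float64(2.5)), (np.float64(17.2), np.float64(18.8)), (np.float64(35.5), np.float64(36.8))]
w7
54 16 [(np.float64(-15.5), np.float64(-6.0))]
54 20 [(np.float64(-14.8), np.f
[... 206 characters left out ...]
-2.2), np.float64(3.2)), (np.float64(18.2), np.float64(19.2)), (np.float64(36.2), np.float64(37.5))]
53 40 [(np.float64(-36.2), np.float64(-35.0)), (np.float64(-18.2), np.float64(-16.8)), (np.float64(-2.0), np.float64(3.2)), (np.float64(18.2), np.float64(19.5)), (np.float64(36.2), np.float64(37.0))]
53 42 [(np.float64(-36.2), np.float64(-35.2)), (np.float64(-18.0), np.float64(-17.0)), (np.float64(-1.8), np.float64(3.0)), (np.float64(18.2), np.float64(19.2)), (np.float64(36.2), np.float64(37.2))]
53 44 [(np.float64(-36.2), np.float64(-35.2)), (np.float64(-18.0), np.float64(-16.8)), (np.float64(-1.8), np.float64(3.0)), (np.float64(18.0), np.float64(19.2)), (np.float64(36.2), np.float64(37.2))]
```

drive_tool(
  gripper=[0.1, 0.1, 0.1, 0.1],
  dp=[
    [0, 0, 0],
    [0, 0, 0],
    [0, 0, 0],
    [0, 0, 0],
  ],
  twist=[-0.025, -0.05, -0.05, -0.05],
)

```text
time_s: 8.7
eef_pos: [454.0, -275.6, 23.4]
ee_rot: [-0.0, 0.321, 0.947, 0.0]
force: [-3.4, 4.8, 3.0]
grip_width: 0.342
```

Run:
```python
from dial import *
c=cap('wrist','w9'); P=[461.7,-176.93,56]; run('w9',P); print(ctrl.sense()['time_s'])
crop('w9',480,130,620,270,5,'w9d')
```

```text
54 16 [(np.float64(-5.2), np.float64(5.2))]
54 20 [(np.float64(-3.7), np.float64(4.0))]
54 24 [(np.float64(-3.2), np.float64(3.2))]
54 28 [(np.float64(-2.8), np.float64(2.8))]
53 38 [(np.float64(-36.8), np.float64(-35.0)), (np.float64(-18.8), np.float64(-17.2)), (np.float64(-2.8), np.float64(2.8)), (np.float64(17.5), np.float64(18.8)), (np.float64(35.8), np.float64(36.8))]
53 40 [(np.float64(-36.8), np.float64(-35.2)), (np.float64(-18.8), np.float64(-17.0)), (np.float64(-2.8), np.float64(2.8)), (np.float64(17.5), np.float64(18.8)), (np.float64(35.8), np.float64(36.8))]
53 42 [(np.float64(-36.5), np.float64(-35.2)), (np.float64(-18.8), np.float64(-17.2)), (np.float64(-2.5), np.float64(2.8)), (np.float64(17.5), np.float64(18.8)), (np.float64(35.8), np.float64(36.5))]
53 44 [(np.float64(-36.5), np.float64(-35.2)), (np.float64(-18.5), np.float64(-17.2)), (np.float64(-2.2), np.float64(2.8)), (np.float64(17.5), np.float64(18.8)), (np.float64(35.5), np.float64(36.8))]
8.75
```

View pics/w9d.png

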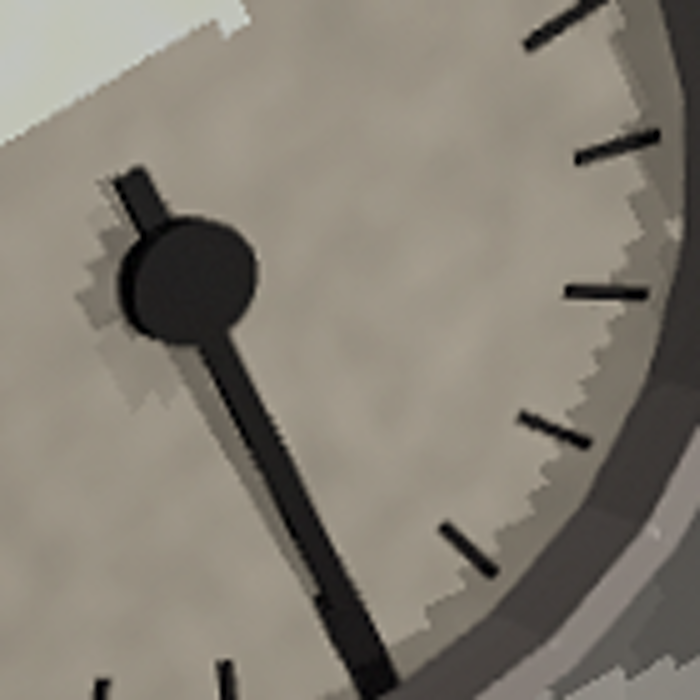

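drive_tool(
  gripper=[0.62, 0.62, 0.62, 0.62, 0.62, 0.62, 0.62, 0.62, 0.62],
  dp=[
    [0, 0, 0],
    [0, 0, 0],
    [0, 0, 0],
    [0, 0, -0.06],
    [0, 0, -0.15],
    [0, 0, -0.35],
    [0, 0, -0.6],
    [0, 0, -0.75],
    [0, 0, -0.75],
  ],
  twist=[0, 0, 0, 0, 0, 0, 0, 0, 0],
)

```text
time_s: 9.65
eef_pos: [455.7, -277.5, 178.8]
ee_rot: [0.004, 0.32, 0.947, -0.002]
force: [-0.6, 0.5, -0.3]
grip_width: 0.618
```

Run:
```python
from dial import *
c=cap('wrist','w10'); P=[461.7,-176.93,56]; run('w10',P); s=ctrl.sense();print(s['time_s'],s['eef_pos'],s['joints'])
print(proj(c,P))
e=rot(s['ee_rot']).as_matrix(); print(np.degrees(np.arctan2(e[1,1],e[0,1])))
```

```text
54 16 [(np.float64(-5.8), np.float64(4.0))]
54 20 [(np.float64(-3.0), np.float64(3.0))]
54 24 [(np.float64(-2.2), np.float64(2.8))]
54 28 [(np.float64(-2.2), np.float64(2.0))]
53 38 [(np.float64(-18.0), np.float64(-18.0)), (np.float64(-2.2), np.float64(2.2)), (np.float64(18.5), np.float64(18.5))]
53 40 [(np.float64(-2.0), np.float64(2.0))]
53 42 [(np.float64(-18.0), np.float64(-17.8)), (np.float64(-2.0), np.float64(2.2)), (np.float64(18.2), np.float64(18.2))]
53 44 [(np.float64(-2.0), np.float64(2.0)), (np.float64(18.8), np.float64(18.8))]
9.7 [ 454.87489939 -276.67659738  175.89062635] [-7.66684648e-01  3.44230923e-01  1.51474691e+00  1.27171106e-05
  1.27771667e+00 -1.68548070e+00]
[[421.1083722  154.75191225]]
52.64285101664918
```

View pics/w10.png

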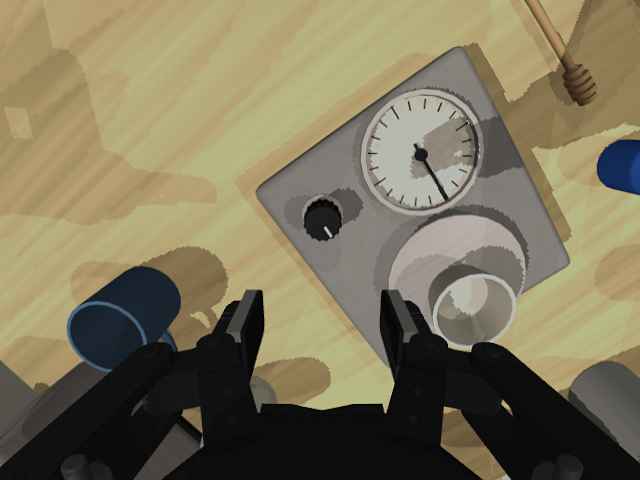

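drive_tool(
  gripper=[0.62, 0.62, 0.62, 0.62, 0.62],
  dp=[
    [0.1, 0.19, 0],
    [0.2, 0.38, 0],
    [0.3, 0.57, 0],
    [0.4, 0.76, 0],
    [0.5, 0.95, 0],
  ],
  twist=[0, 0, 0, 0, 0],
)

```text
time_s: 10.2
eef_pos: [489.4, -62.5, 172.5]
ee_rot: [-0.001, 0.32, 0.947, 0.0]
force: [0.6, -0.9, -0.5]
grip_width: 0.615
```

drive_tool(
  gripper=[0.62, 0.62, 0.62, 0.62, 0.62],
  dp=[
    [0.1, 0.19, 0],
    [0.2, 0.38, 0],
    [0.3, 0.57, 0],
    [0.4, 0.76, 0],
    [0.5, 0.95, 0],
  ],
  twist=[0, 0, 0, 0, 0],
)

```text
time_s: 10.7
eef_pos: [525.2, 149.1, 172.4]
ee_rot: [-0.001, 0.32, 0.947, -0.0]
force: [0.5, -1.3, 0.4]
grip_width: 0.624
```

drive_tool(
  gripper=[0.62, 0.62, 0.62, 0.62, 0.62, 0.62, 0.62, 0.62],
  dp=[
    [0.1, 0.19, 0],
    [0.18, 0.36, 0],
    [0.21, 0.42, 0],
    [0.21, 0.42, 0],
    [0.21, 0.42, 0],
    [0.21, 0.42, 0],
    [0.21, 0.42, 0],
    [0.21, 0.42, 0],
  ],
  twist=[-0.09, -0.18, -0.27, -0.36, -0.45, -0.53, -0.55, -0.55],
)

```text
time_s: 11.5
eef_pos: [542.8, 239.5, 172.3]
ee_rot: [-0.001, -0.106, 0.994, -0.0]
force: [-0.1, -1.1, 0.4]
grip_width: 0.624
```

Run:
```python
from h import *
c=cap('wrist','w11'); s=ctrl.sense();print(s['time_s'],s['eef_pos'],s['joints'])
e=rot(s['ee_rot']).as_matrix(); print(np.degrees(np.arctan2(e[1,1],e[0,1])))
print(proj(c,[[544,239.7,164],[544,239.7,30]]))
```

```text
11.55 [542.88296011 239.48566426 172.48907325] [ 2.18187860e-01  4.84335134e-01  1.31761734e+00 -1.82028037e-05
  1.34138138e+00 -1.56360483e+00]
102.08944050870971
[[324.33005243 272.00906643]
 [323.21597399 217.6662047 ]]
```

View pics/w11.png

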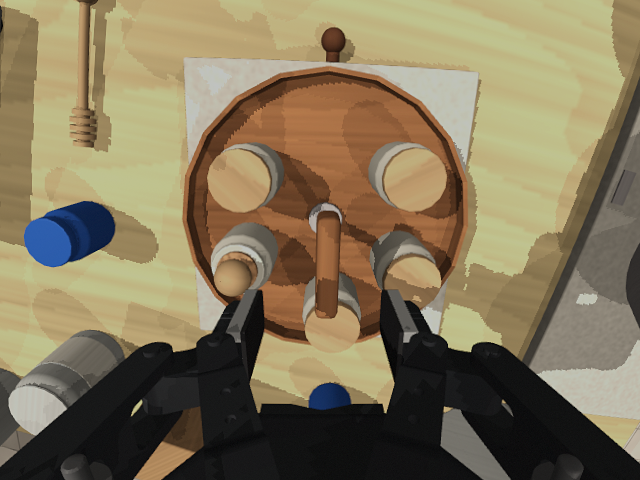

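Run:
```python
from h import *
crop('w11',195,180,455,360,3,'w11c'); crop('w11',170,20,490,110,2.4,'w11d')
```

```text
(no output)
```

View pics/w11c.png

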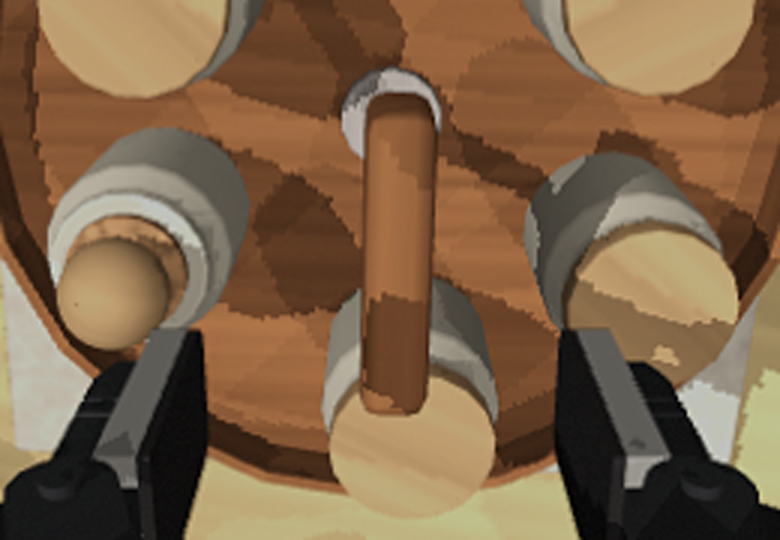

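View pics/w11d.png

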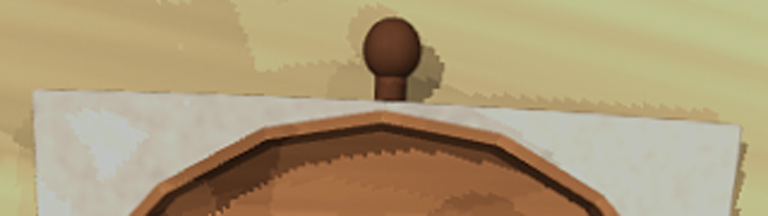

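Run:
```python
from h import *
from scipy.optimize import least_squares
c=load('w11'); f=lambda u,v:(195+u/3,180+v/3); g=lambda u,v:(170+u/2.4,20+v/2.4)
a,b=unproj(c,[f(399,105),f(395,412)],164); print('bar',a,b,(a+b)/2,np.hypot(*(b-a)[:2]),np.degrees(np.arctan2(*(b-a)[1::-1])))
n=unproj(c,[g(35,90),g(740,126)],14); print(n); d=n[1]-n[0]; th=np.arctan2(-d[0],d[1]); print('base yaw',np.degrees(th),np.hypot(*d[:2]))
u=np.array([np.cos(th),np.sin(th)]); m=n.mean(0)[:2]; print('centre',m+140*u)
for z in (11,14,20): 
    P=unproj(c,g(392,47),z)[0][:2]; print('pull',z,P,P+158*u)
bc=unproj(c,f(113,292),105.5)[0]; print('ball',bc)
for C in (m+140*u,(a+b)[:2]/2,np.array([544,239.7])):
    v=bc[:2]-C; q=[v@u, v@[-u[1],u[0]]]; print(C,np.hypot(*q),np.degrees(np.arctan2(q[1],q[0])))
```

```text
bar [510.34806276 234.47460077 164.        ] [572.89511448 247.43115735 164.        ] [541.62158862 240.95287906 164.        ] 63.874924953124946 11.703236640497826
[[428.28354125  86.82642961  14.        ]
 [384.23609854 350.3785064   14.        ]]
base yaw 9.488146463873617 267.20754926740574
centre [544.34458154 241.6805659 ]
pull 11 [386.64204579 215.08354958] [542.4805625  241.12883149]
pull 14 [387.37097368 215.14380281] [543.20949039 241.18908472]
pull 20 [388.82882946 215.26430927] [544.66734617 241.30959118]
ball [587.14005747 176.96295109 105.5       ]
[544.34458154 241.6805659 ] 77.58751463125303 -66.01288848148523
[541.62158862 240.95287906] 78.52796883017766 -64.06245741452464
[544.  239.7] 76.13804479027056 -64.9744540121611
```

drive_tool(
  gripper=[0.62, 0.62, 0.62, 0.62, 0.62],
  dp=[
    [-0.003, 0.006, 0.08],
    [-0.003, 0.006, 0.18],
    [-0.003, 0.006, 0.26],
    [-0.003, 0.006, 0.3],
    [-0.003, 0.006, 0.3],
  ],
  twist=[0, 0, 0, 0, 0],
)

```text
time_s: 12.05
eef_pos: [543.1, 240.8, 112.3]
ee_rot: [-0.001, -0.106, 0.994, -0.0]
force: [0.9, -0.3, 0.5]
grip_width: 0.624
```

Run:
```python
from h import *
c=cap('side','s12'); s=ctrl.sense();print(s['time_s'],s['eef_pos'],s['force']); crop('s12',210,270,390,470,3,'s12c')
c=cap('wrist','w12');
```

```text
12.1 [543.59803552 240.87323176 113.37121   ] [0.66330482 0.59817659 0.01536644]
```

View pics/s12c.png

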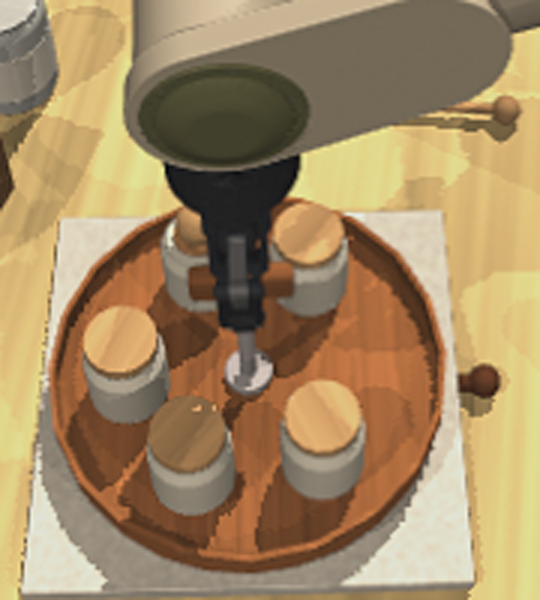

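View pics/w12.png

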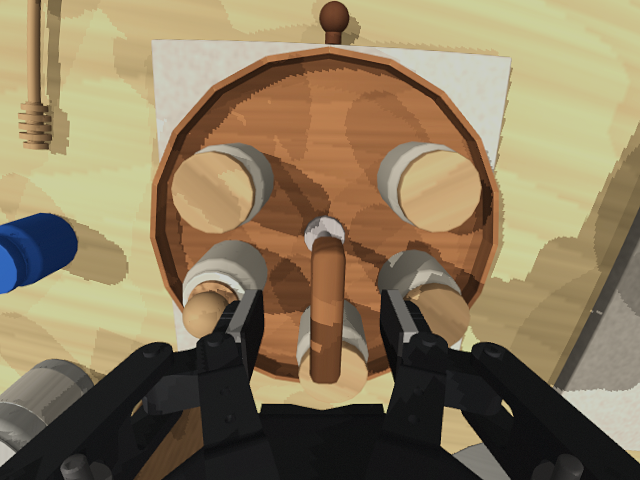

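Run:
```python
from h import *
c=load('s12')
for y in (267,275,282):
  for z in (112,130,140,150): print(y,z,proj(c,[539,y,z]))
```

```text
267 112 [[291.02934789 386.55192677]]
267 130 [[290.63511919 381.83130568]]
267 140 [[290.41127014 379.1483351 ]]
267 150 [[290.18386758 376.42089733]]
275 112 [[290.24841814 390.52086636]]
275 130 [[289.84024095 385.8326016 ]]
275 140 [[289.60843557 383.1676241 ]]
275 150 [[289.37292353 380.45818255]]
282 112 [[289.55807841 394.02946317]]
282 130 [[289.13745243 389.3704333 ]]
282 140 [[288.89854446 386.7217258 ]]
282 150 [[288.65579182 384.02856671]]
```

drive_tool(
  gripper=[0.62, 0.62, 0.62, 0, 0, 0, 0, 0, 0, 0],
  dp=[
    [0, 0, 0.03],
    [0, 0, 0.06],
    [0, 0, 0.06],
    [0, 0, 0.06],
    [0, 0, 0.06],
    [0, 0, 0.06],
    [0, 0, 0.06],
    [0, 0, 0.06],
    [0, 0, 0.06],
    [0, 0, 0.06],
  ],
  twist=[0, 0, 0, 0, 0, 0, 0, 0, 0, 0],
  newtons=30,
)

```text
time_s: 13.15
eef_pos: [543.3, 242.9, 101.8]
ee_rot: [0.0, -0.106, 0.994, 0.002]
force: [-1.1, 9.6, 0.9]
grip_width: 0.163
```

Run:
```python
from h import *
c=cap('wrist','w13'); s=ctrl.sense();print(s['time_s'],s['eef_pos'],s['force'],s['wrist_torque'],s['grip_width'],s['joints'])
```

```text
13.2 [543.30915976 242.83936716 101.81224596] [-1.66776154  9.82565885  0.49634812] [1.33225174 0.28050978 0.00350325] 0.16205042336212042 [ 0.22214229  0.55003288  1.40583355  0.00326049  1.18469123 -1.56265968]
```

View pics/w13.png

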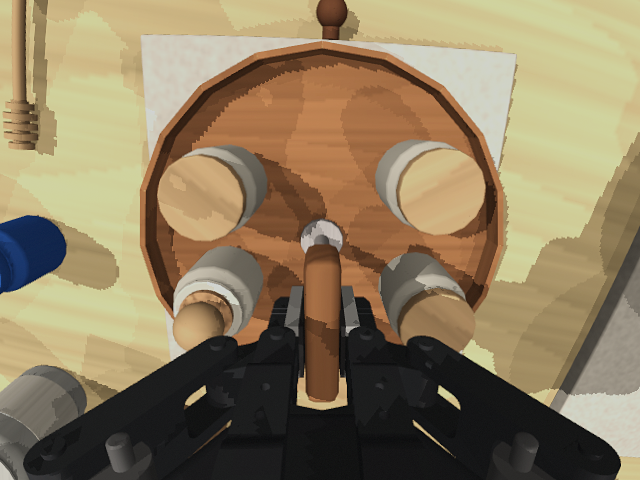

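drive_tool(
  gripper=[0, 0, 0, 0, 0, 0, 0, 0, 0, 0, 0, 0, 0, 0, 0, 0, 0, 0, 0, 0],
  dp=[
    [0, 0.005, 0],
    [0, 0.01, 0],
    [0, 0.01, 0],
    [0, 0.01, 0],
    [0, 0.01, 0],
    [0, 0.01, 0],
    [0, 0.01, 0],
    [0, 0.01, 0],
    [0, 0.01, 0],
    [0, 0.01, 0],
    [0, 0.01, 0],
    [0, 0.01, 0],
    [0, 0.01, 0],
    [0, 0.01, 0],
    [0, 0.01, 0],
    [0, 0.01, 0],
    [0, 0.01, 0],
    [0, 0.01, 0],
    [0, 0.01, 0],
    [0, 0.01, 0],
  ],
  twist=[0, 0, 0.01, 0.03, 0.06, 0.09, 0.12, 0.15, 0.18, 0.21, 0.24, 0.27, 0.3, 0.33, 0.36, 0.39, 0.42, 0.44, 0.45, 0.45],
)

```text
time_s: 15.2
eef_pos: [543.4, 243.0, 101.8]
ee_rot: [0.0, 0.245, 0.969, 0.0]
force: [-1.9, 1.9, 5.4]
grip_width: 0.159
```

Run:
```python
from h import *
c=cap('wrist','w14'); s=ctrl.sense();print(s['time_s'],s['eef_pos'],s['force'],s['wrist_torque'],s['grip_width'],s['joints'])
```

```text
15.25 [543.3433404  243.0358584  101.82655156] [-0.67754497  1.24886844  4.17721259] [0.25887193 0.39689306 0.04262151] 0.15861871133379002 [ 2.23784014e-01  5.50773957e-01  1.40456726e+00  3.61162955e-04
  1.18558265e+00 -8.52329712e-01]
```

View pics/w14.png

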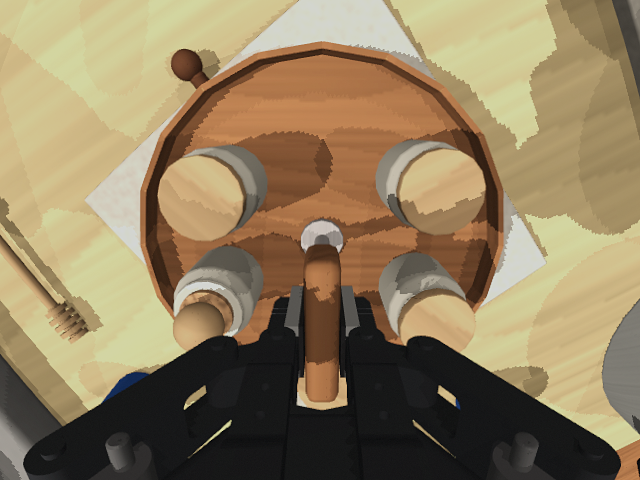

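drive_tool(
  gripper=[0, 0, 0, 0, 0, 0, 0, 0, 0, 0, 0, 0, 0, 0, 0, 0, 0, 0, 0, 0],
  dp=[
    [0, 0, 0],
    [0, 0, 0],
    [0, 0, 0],
    [0, 0, 0],
    [0, 0, 0],
    [0, 0, 0],
    [0, 0, 0],
    [0, 0, 0],
    [0, 0, 0],
    [0, 0, 0],
    [0, 0, 0],
    [0, 0, 0],
    [0, 0, 0],
    [0, 0, 0],
    [0, 0, 0],
    [0, 0, 0],
    [0, 0, 0],
    [0, 0, 0],
    [0, 0, 0],
    [0, 0, 0],
  ],
  twist=[0.01, 0.03, 0.06, 0.09, 0.12, 0.15, 0.18, 0.21, 0.24, 0.27, 0.3, 0.33, 0.36, 0.39, 0.42, 0.45, 0.48, 0.5, 0.51, 0.51],
)

```text
time_s: 17.25
eef_pos: [543.6, 243.2, 101.8]
ee_rot: [0.0, 0.604, 0.797, 0.001]
force: [0.3, 3.3, 5.5]
grip_width: 0.158
```

drive_tool(
  gripper=[0, 0, 0, 0, 0, 0, 0, 0, 0, 0, 0, 0, 0, 0],
  dp=[
    [0, 0, 0],
    [0, 0, 0],
    [0, 0, 0],
    [0, 0, 0],
    [0, 0, 0],
    [0, 0, 0],
    [0, 0, 0],
    [0, 0, 0],
    [0, 0, 0],
    [0, 0, 0],
    [0, 0, 0],
    [0, 0, 0],
    [0, 0, 0],
    [0, 0, 0],
  ],
  twist=[0.01, 0.03, 0.06, 0.09, 0.12, 0.15, 0.18, 0.21, 0.24, 0.27, 0.29, 0.31, 0.32, 0.32],
)

```text
time_s: 18.65
eef_pos: [543.8, 243.2, 101.8]
ee_rot: [0.0, 0.783, 0.622, 0.001]
force: [1.8, 4.5, 5.3]
grip_width: 0.158
```

Run:
```python
from h import *
c=cap('wrist','w15'); s=ctrl.sense();print(s['time_s'],s['eef_pos'],s['force'],s['wrist_torque'],s['grip_width'],s['joints'])
c=cap('side','s15');crop('s15',210,300,410,475,4,'s15c'); c=cap('top','t15')
crop('t15',120,175,260,315,4,'t15c')
```

```text
18.7 [543.77560961 243.22780408 101.83866727] [1.7894206  4.31426735 4.92088321] [ 0.67095714 -0.15168953 -0.04563968] 0.15731674544533167 [2.23871367e-01 5.51019702e-01 1.40412901e+00 5.11884386e-04
 1.18457217e+00 4.51006474e-01]
```

View pics/w15.png

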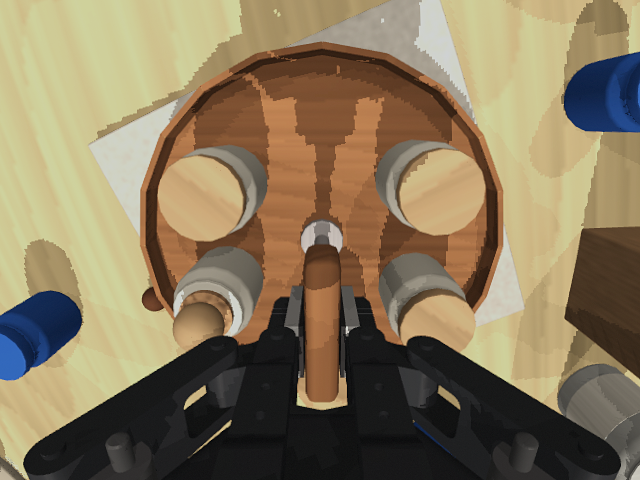

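View pics/s15c.png

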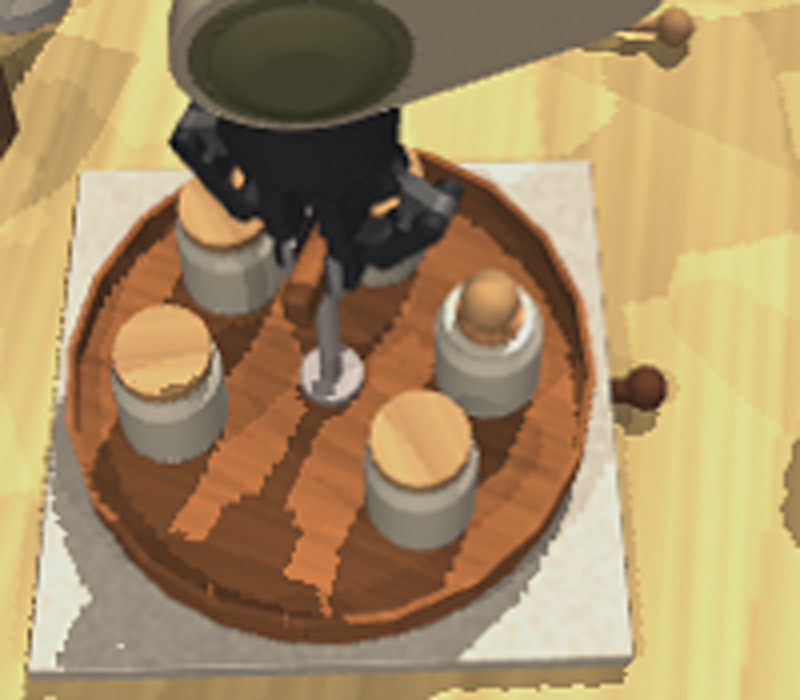

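View pics/t15c.png

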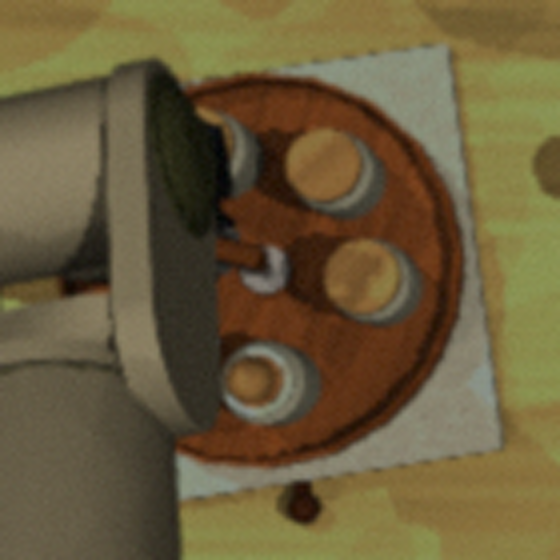

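Run:
```python
from h import *
th=np.radians(9.47);u=np.array([np.cos(th),np.sin(th)])
def ang(P,C):
    v=P[:2]-C;q=[v@u, v@[-u[1],u[0]]]; a=np.degrees(np.arctan2(q[1],q[0])); return np.hypot(*q).round(1),((a-180+180)%360-180).round(2)
fs={'side':('s15',lambda x,y:(210+x/4,300+y/4),(490,301),(645,387),(331,383)),'top':('t15',lambda x,y:(120+x/4,175+y/4),(250,378),(300,502),(267,270))}
for k,(fn,f,b,p,o) in fs.items():
    c=load(fn); B=unproj(c,f(*b),105.5)[0]; P=unproj(c,f(*p),14)[0]; O=unproj(c,f(*o),31)[0]
    print(k,B,P,O)
    for C in ([543.5,241],[543.6,243],O[:2]): print('  ',C,ang(B,np.array(C)), 'pull',ang(P,np.array(C)))
c=load('w15');B=unproj(c,(198,325),105.5)[0]; print('wrist',B,[ang(B,np.array(C)) for C in ([543.5,241],[543.6,243])])
P=unproj(c,(153,299),14)[0]; print(P,ang(P,np.array([543.5,241])))
c=load('w14');B=unproj(c,(199,325),105.5)[0]; print('w14 ball',B,[ang(B,np.array(C)) for C in ([543.5,241],[543.6,243])], unproj(c,(186,65),14))
```

```text
side [466.81422596 229.79030317 105.5       ] [387.66540927 216.93345367  14.        ] [542.73473863 245.25376897  31.        ]
   [543.5, 241] (np.float64(77.5), np.float64(-1.15)) pull (np.float64(157.7), np.float64(-0.69))
   [543.6, 243] (np.float64(77.9), np.float64(0.29)) pull (np.float64(158.1), np.float64(0.02))
   [542.73473863 245.25376897] (np.float64(77.5), np.float64(2.04)) pull (np.float64(157.6), np.float64(0.88))
top [467.92279644 226.65041587 105.5       ] [391.10135891 215.80042245  14.        ] [542.93124007 240.34069081  31.        ]
   [543.5, 241] (np.float64(76.9), np.float64(1.28)) pull (np.float64(154.5), np.float64(-0.08))
   [543.6, 243] (np.float64(77.4), np.float64(2.72)) pull (np.float64(154.9), np.float64(0.64))
   [542.93124007 240.34069081] (np.float64(76.2), np.float64(0.87)) pull (np.float64(153.8), np.float64(-0.29))
wrist [466.85004953 228.44681525 105.5       ] [(np.float64(77.7), np.float64(-0.17)), (np.float64(78.1), np.float64(1.27))]
[387.02927439 215.48664009  14.        ] (np.float64(158.5), np.float64(-0.21))
w14 ball [535.81559761 164.35334296 105.5       ] [(np.float64(77.0), np.float64(74.8)), (np.float64(79.0), np.float64(74.88))] [[388.13625673 215.0900705   14.        ]]
```

drive_tool(
  gripper=[0, 0, 0, 0, 0, 0],
  dp=[
    [0, 0, 0],
    [0, 0, 0],
    [0, 0, 0],
    [0, 0, 0],
    [0, 0, 0],
    [0, 0, 0],
  ],
  twist=[0.004, 0.007, 0.007, 0.007, 0.007, 0.007],
  newtons=60,
)

```text
time_s: 19.4
eef_pos: [543.8, 243.2, 101.9]
ee_rot: [0.0, 0.786, 0.618, 0.001]
force: [2.2, 3.7, 4.4]
grip_width: 0.152
```

Run:
```python
from h import *
from dial import run
c=cap('wrist','w16'); s=ctrl.sense();print(s['time_s'],s['eef_pos'],s['force'],s['wrist_torque'],s['grip_width'],s['dq'].round(3))
c=cap('side','s16'); c=cap('top','t16'); run('t16',[461.7,-176.93])
crop('t16',305,195,415,305,5,'t16c')
```

```text
19.45 [543.78194624 243.20180917 101.89733369] [1.57831339 4.72072305 6.2153018 ] [ 0.6479424  -0.11823156  0.01655819] 0.15628847623691292 [-0.     0.001 -0.001  0.    -0.     0.002]
54 16 []
54 20 []
54 24 []
54 28 []
53 38 []
53 40 []
53 42 []
53 44 []
```

View pics/s16.png

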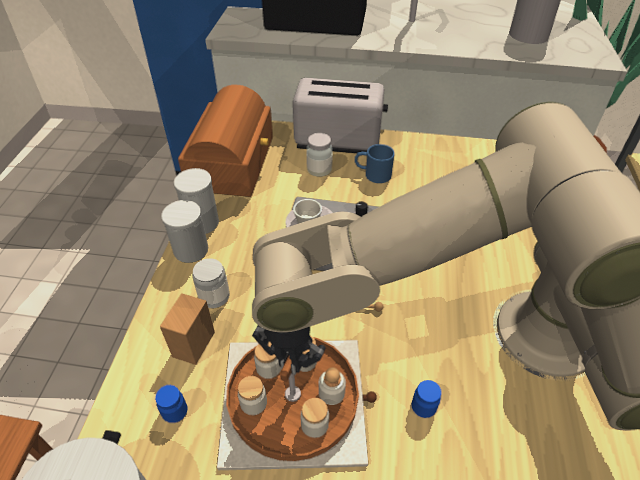

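View pics/t16c.png

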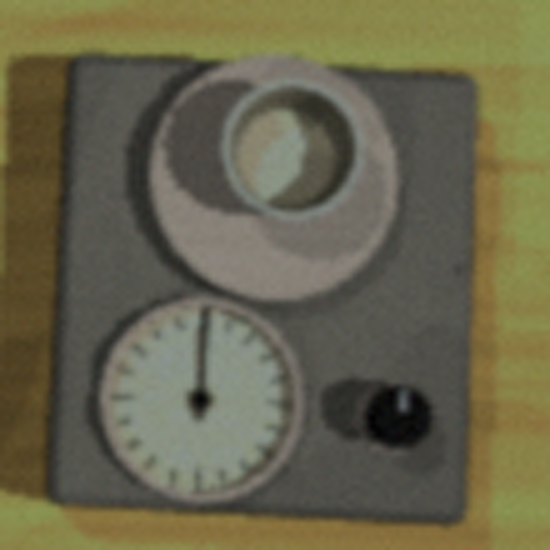

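View pics/w16.png

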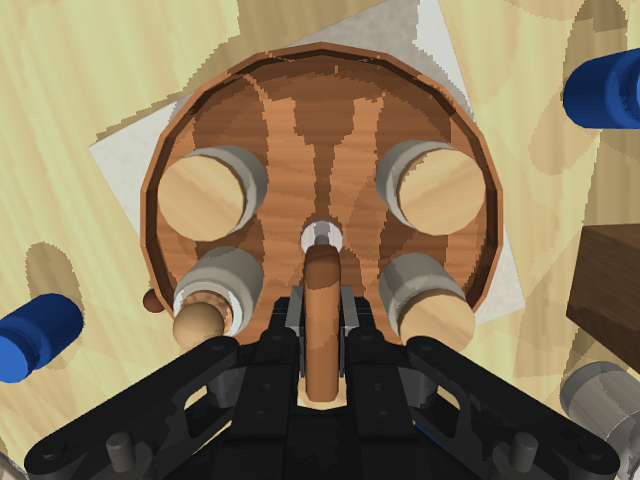

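The needle lies on the thick mark and the ramekin hasn't moved. The ball jar is upright at the front, in line with the pull, and the handle bar is held still.

```bash
python3 -c "
from rig import job; print(job.finish_job())"
```

```text
the job is handed in; nothing more can be done
None
```

The needle is on the thick zero mark and the ball-stopper jar stands at the front in line with the pull. I handed the job in at 19.5 s with the gripper still holding the carousel's handle bar at 60 N.

- **Tare:** I turned the knob about 75° anticlockwise in three steps. In the wrist camera the needle was within about 0.3° of the mark, both while gripped and after release. The last top view shows it still on the mark, with the ramekin in place. My automatic dial check failed on that last top picture, so that one was judged by eye.
- **Carousel:** I turned it about 116° clockwise by the bar. Before the last 0.6° nudge, the wrist, side and top cameras put the jar between −1.2° and +2.7° of the pull line, depending on which axis estimate I used. I nudged by the rough average and did not measure the angle again. In the last pictures the four jars in view are upright; the fifth is behind the gripper.
- **What disagreed:** The fingertips sit about 40 mm behind the reported tool point, not at it. My first close on the knob was therefore in empty air above it, touching nothing. I corrected both grasp heights from the pictures.
- **Forces:** The readings I took stayed under about 10 N.

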